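# Set the ratchet work stand and lay the cupboard rail on it

## Robot

A 6-joint arm with a two-finger parallel gripper is mounted at the origin on the work surface. World frame = base frame: x ahead of the robot, y to its left, z up, the work surface at z = 0. Lengths are in mm, angles in rad, forces in N, time in s.
With the tool pointing down it reaches from about 350 to 975 mm from the base axis. Payload 7.1 kg.
Tool frame: the origin (TCP) lies at the centre of the arm's flange, where the gripper is bolted on; the fingertips stand 182 mm ahead of it and the grasp point (between the pads) lies 163 mm ahead of it; z points along the fingers, y is the line along which they close (so a half turn about z gives the same grasp; the last joint's range is limited). The gripper opens to 88 mm and grips with 3 to 60 N. Pads are 20 mm wide; open, the fingers measure 115 mm over their backs; the gripper's body (75 mm by 178 mm) begins 61 mm behind the grasp point.
Start: joints at [1.31, 0.423, 1.63, -0, 1.089, -0.019], TCP at [149.626, 606.81, 404.675] pointing down, gripper open.
Joint ranges: [-3, 3], [-0.9, 2.11], [0.09, 2.58], [-1.31, 4.45], [0.11, 2.69], [-2.54, 2.54]. Speed limits (rad/s): [2.39, 2.39, 3.01, 3.14, 3.14, 3.14].

## Interface

Orientations are given as a rotation vector (axis times angle).
In Python, from workcell import readout, get_image, ctrl gives the robot as it stands.
- The arm moves only by the tool step_arm, never from a script. Its argument "targets" is a list that holds one entry, the list of rows, each a list of 7 numbers: the shift along the world's x, y, z as a fraction of full scale, then the turn, a rotation vector about the world's x, y, z as a fraction of full scale, then the opening, from 0 (shut) to 1 (fully open). In form: [[[dx, dy, dz, wx, wy, wz, claw], ...]]. A call has exactly 5 rows; each row shifts and turns the commanded pose from where the row before left it; what a row does not reach is not made up. Full scale, the value 1, is 0.05 m for a shift and 4 degrees for a turn. A row lasts 1/8 s, in which the tool goes at most 62.5 mm and 10.7 degrees, less where a joint would pass 70% of its speed; a pose out of reach is approached as far as the arm can. A call with a number of a shift or a turn outside -1 to 1 is refused whole. A call with a gripper value outside its range is refused whole. The fingers move at their own pace and stop on an object; the grip force is fixed at half the most. Time passes only in rows, so rows that do not move let the fingers close, or fill a call up. It gives the time, the measured TCP pose, the force, the opening and the grip force at its end, in the units of the state.
- readout.get_obs(): the state, without advancing time (a new reading comes with each control period).
- get_image(name): name is "side" or "top" or "wrist"; returns a dict with "pixels" (420x560x3 uint8, red, green, blue), "intrinsics" (3x3 intrinsics, pixels), "k1" (the pictures are not rectified: a ray, as slopes to the right and down, at radius r is drawn at 1 + k1 r^2 times it, then the intrinsics apply), "extrinsics" (4x4, takes a point from world to camera coordinates). Camera axes: x right, y down, z forward; pixel columns grow to the right and rows downward; lengths in mm; the calibration is good to about 2 mm. A picture is of the moment at which its call begins. There is no depth.
- ctrl.close_job(): hands the job in; it is judged then, once.
The state is a dict: "t": time; "qpos": joint angles; "qvel": joint speeds; "joint_torque": joint torques, N m; "ee_pos": TCP position; "orientation": TCP orientation; "ft_force": force on the tool from outside, world axes, zero at the start; "moment": the same for the moment, N m; "width": finger opening in mm; "grasp_force": force on a finger pad.
Only numpy, scipy, OpenCV 4.12 (cv2) and the standard library are available. Lean on these libraries where they do the work, as an engineer would, in place of code of your own. Each camera call takes 0.05 s, during which the arm holds its last target. There are 200 camera calls.

## Task

Pull the column of the ratchet stand up by its saddle to the fourth click and no further, then press it gently back down until the pawl has taken it, and let go. Then lift the white cupboard-door rail off the table and lay it gently across the saddles of the two stands, resting in both, without shifting anything else on the table.

Things in the scene. Friction and masses are not known exactly. Their poses are not given: they have to be found in the camera images.
- stand: base of the small red ratchet work stand, a four-legged steel pyramid 122 mm square and 130 mm tall, screwed to the base board. Origin: centre of its underside. z up, x across the way the rail will lie, y along it. On its +y side the sprung pawl and its tail reach out to 60 mm from the axis, 100 to 145 mm above the origin.
- column: dark toothed column, 22 mm square, with a dark U saddle on top; slides only up and down; axes as the stand's. Origin: middle of the saddle floor. Floor 44 mm wide (x) between two ears 6 mm thick, 40 mm long (y), rising 24 mm above it; 56 mm over the ears' outer faces; 8 mm thick below. 0.35 kg; a stiff guide (about 5 N friction) holds it where it is left.
- pawl: brass pawl on the stand's +y side, with a black-ended tail; origin on its hinge; its z is upright when it is fully in. After a click the column stands a few mm above its seat; pushed down it slides (about 2 N) until the tooth stops hard on the pawl, which then carries it. Over 20 N there harms the pawl. Only pushing the tail down would lower the column again.
- rest_saddle: steel U saddle, same shape and size as the column's, on the screw post of the second red stand, already set and locked. Origin: middle of its floor. Its height matches the fourth notch only roughly (within 9 mm). It stands 280 mm from the ratchet stand along that stand's y axis, on either side; its x and y are parallel to the stand's.
- rail: white-primed cupboard-door rail of pine, a bar 34 mm wide (x), 360 mm long (y), 44 mm tall (z), with a bare tenon 12 by 32 mm sticking out 25 mm at each end; 0.2 to 0.37 kg. Origin: centre of its underside; it lies on the table on its 34 mm face and is the same both ways round.
- paint_tin: paint tin, 84 mm across and 100 mm tall, upright; origin at the centre of its base. A bystander.
- brush: paint brush lying flat, 200 mm long along its x. A bystander.
- sanding_block: cork sanding block, 52 by 92 by 26 mm, on the base board between the stands; origin at the centre of its underside. A bystander.
- mug: white mug, 80 mm across and 90 mm tall, upright; origin at the centre of its base. A bystander.
- tape_roll: yellow roll of masking tape lying flat, 100 mm across and 24 mm tall; origin at the centre of its base. A bystander.
- teeth (a point): point on the column's axis 34 mm below the saddle floor. Seven teeth, 12 mm apart; the column starts below the first, which clicks 10 to 27 mm up. The pawl bracket is slotted, so a notch's height differs by up to 9 mm from stand to stand. The pull grows 6 to 10 N (from about 7 N) before each click; it falls back as the crest passes, the pawl drops in 2 mm later; the next tooth builds up 3 mm on.

How it is judged:
By the outcome, as a careful person would: the job done as asked, in the order asked, and still so for the second after the job is handed in, with the robot touching nothing.
It also fails if it takes over 66 s, if anything falls off the work surface, if the arm or the gripper's body presses on something with over 40 N, if the wrist force passes 120 N, or if a joint passes its speed limit or range.

## Working session

There is one attempt and no reset: what is moved stays moved. The work goes in short steps, Python scripts to look and compute and a tool call to move; the robot and the scene stay as the last step left them, time stands still between calls to the robot, and variables do not carry over. Pictures are saved under pics/ and viewed, at most 10 in all, crops included, and the job is handed in when it is done.

Besides the shell and the picture viewer there is one more tool, called after ">>>" as name([rows], argument=value, ...), one row to a line, values as JSON. step_arm: Moves the arm, as the interface text tells. Shift numbers are shares of 0.05 m and turn numbers shares of 4 degrees, none past 1 either way. Its arguments: {"type":"object","properties":{"targets":{"type":"array"}},"required":["targets"]}

```bash
mkdir -p pics; ls
cat > h.py <<'E'
import numpy as np, cv2
from workcell import readout, get_image, ctrl
def snap(name,fn):
    im=get_image(name); cv2.imwrite('pics/'+fn+'.png',im['pixels'][:,:,::-1])
    np.savez('pics/'+fn+'.npz',K=im['intrinsics'],k1=im['k1'],E=im['extrinsics']); return im
def cal(fn):
    d=np.load('pics/'+fn+'.npz'); return d['K'],float(d['k1']),d['E']
def ray(fn,uv):
    K,k1,E=cal(fn)
    p=cv2.undistortPoints(np.array([[uv]],float),K,np.array([k1,0,0,0,0.]))[0,0]
    R,t=E[:3,:3],E[:3,3]; return -R.T@t, R.T@np.array([p[0],p[1],1])
def atz(fn,uv,z):
    c,d=ray(fn,uv); return c+d*(z-c[2])/d[2]
def proj(fn,P):
    K,k1,E=cal(fn)
    return cv2.projectPoints(np.array(P,float).reshape(-1,1,3),cv2.Rodrigues(E[:3,:3])[0],E[:3,3],K,np.array([k1,0,0,0,0.]))[0][:,0]
def tri(obs):
    A=np.zeros((3,3));b=np.zeros(3)
    for fn,uv in obs:
        c,d=ray(fn,uv); d=d/np.linalg.norm(d); M=np.eye(3)-np.outer(d,d); A+=M;b+=M@c
    return np.linalg.solve(A,b)
E
python3 - <<'E'
from h import *
for n in('top','side'):
    snap(n,n+'0'); K,k,E=cal(n+'0'); print(n,K[0,0],k,(-E[:3,:3].T@E[:3,3]).round(),E[:3,:3].round(2).tolist())
o=readout.get_obs(); print({k:np.round(v,3) for k,v in o.items()})
E
```

```text
pics
top 491.06974777322245 0.043500649803536684 [ 293.  -65. 1472.] [[-0.01, -1.0, -0.0], [-0.99, 0.01, -0.15], [0.15, -0.0, -0.99]]
side 438.1720842301953 0.03632659096075474 [  46. -647. 1034.] [[0.77, -0.64, -0.01], [-0.5, -0.59, -0.64], [0.41, 0.5, -0.77]]
{'t': np.float64(0.1), 'qpos': array([ 1.31 ,  0.424,  1.631,  0.   ,  1.089, -0.019]), 'qvel': array([-0.   , -0.004, -0.001,  0.   , -0.   , -0.001]), 'joint_torque': array([ 1.0000e-03, -5.4561e+01, -2.7432e+01,  6.5000e-02,  1.9000e-02,
       -0.0000e+00]), 'ee_pos': array([149.555, 606.586, 403.962]), 'orientation': array([-3.790e-01, -3.118e+00,  2.000e-03]), 'ft_force': array([ 0.742,  1.318, -0.639]), 'moment': array([ 0.016, -0.039, -0.023]), 'grasp_force': np.float64(0.0), 'width': np.float64(87.793)}
```

View pics/top0.png

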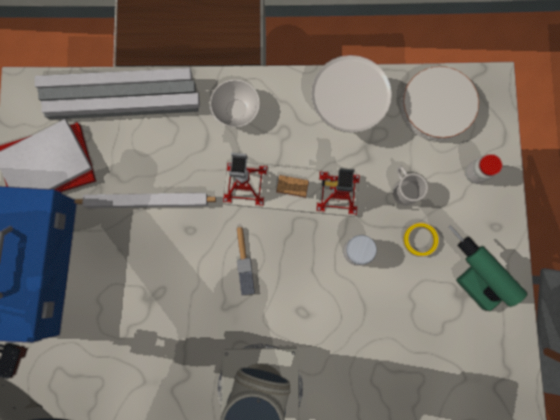

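View pics/side0.png

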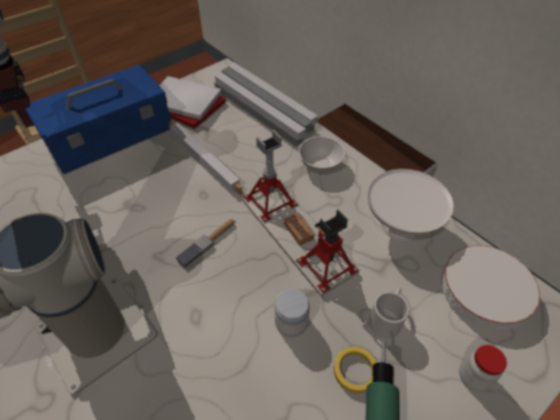

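Run:
```python
import cv2,numpy as np
t=cv2.imread('pics/top0.png');s=cv2.imread('pics/side0.png')
a=cv2.resize(t[145:220,60:370],None,fx=2.58,fy=2.58,interpolation=cv2.INTER_CUBIC)[:, :800]
a=cv2.resize(t[145:220,215:375],(800,375),interpolation=cv2.INTER_CUBIC)
b=cv2.resize(t[180:220,60:220],(800,200),interpolation=cv2.INTER_CUBIC)
cv2.imwrite('pics/c1.png',np.vstack([a,b]))
cv2.imwrite('pics/c2.png',cv2.resize(s[120:300,170:410],(800,600),interpolation=cv2.INTER_CUBIC))
```

```text
(no output)
```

View pics/c1.png

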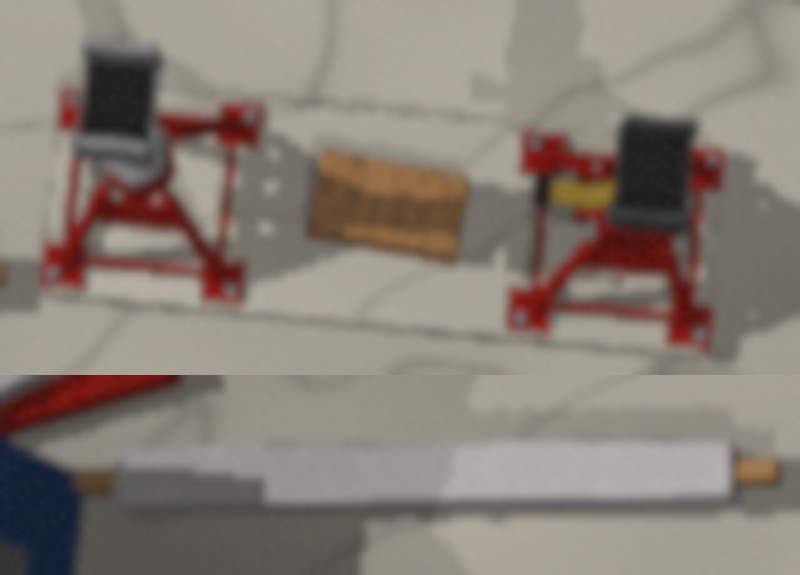

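View pics/c2.png

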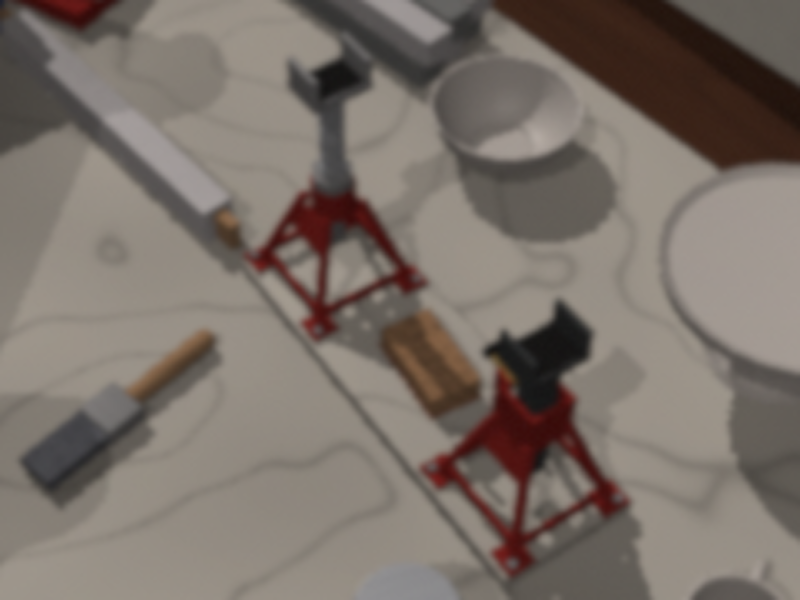

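Run:
```python
from h import *
T=lambda u,v:('top0',(215+u/5,145+v/5)); S=lambda u,v:('side0',(170+u/3.3333,120+v/3.3333))
def t(n,a,b):
    P=tri([T(*a),S(*b)]); print(n,P.round(1),'res',(proj('top0',P)[0]-T(*a)[1]).round(1),(proj('side0',P)[0]-S(*b)[1]).round(1)); return P
t('col far +y',(622,120),(560,303)); t('col far -y',(695,124),(592,338)); t('col near +y',(612,206),(488,350))
t('rest far +y',(88,46),(342,38)); t('rest far -y',(160,50),(370,70)); t('rest near +y',(77,135),(290,62))
for n,cs in (('R',[(523,132),(722,152),(508,328),(710,347)]),('L',[(60,90),(263,104),(42,287),(243,300)])):
    c=np.array([atz('top0',T(*p)[1],8) for p in cs]); print(n,c.round(1).tolist(),c.mean(0).round(1), np.linalg.norm(c[0]-c[1]),np.linalg.norm(c[0]-c[2]))
t('foot R BL',(516,310),(438,470)); t('foot R BR',(693,330),(515,560))
# rail top corners z=44 : crop offset (60,180), c1 rows start 375
U=lambda u,v:(60+u/5,180+(v-375)/5)
for p in [(118,455),(732,440),(732,497),(118,503)]: print('rail',atz('top0',U(*p),44).round(1))
print(atz('top0',U(778,470),22).round(1),atz('top0',U(75,482),22).round(1))
```

```text
col far +y [ 589.  -221.5  211.5] res [ 0.4 -0.6] [-0.7  0.2]
col far -y [ 585.4 -259.1  210.5] res [ 0.1 -0.1] [-0.2  0. ]
col near +y [ 539.2 -212.5  192. ] res [-1.3  2.3] [ 2.8 -0.8]
rest far +y [615.3  54.7 268. ] res [-0.1  0.2] [ 0.2 -0. ]
rest far -y [615.   19.2 258.5] res [-0.2  0.3] [ 0.3 -0.1]
rest near +y [568.9  61.  265.4] res [-0.3  0.6] [ 0.7 -0.2]
R [[628.2, -185.1, 8.0], [614.2, -305.8, 8.0], [507.6, -173.2, 8.0], [494.5, -294.3, 8.0]] [ 561.1 -239.6    8. ] 121.51255670746428 121.25564621508155
L [[657.9, 97.3, 8.0], [647.7, -26.6, 8.0], [536.0, 107.7, 8.0], [526.6, -13.6, 8.0]] [592.   41.2   8. ] 124.38809233861429 122.32349309192071
foot R BL [ 519.4 -178.8    8.5] res [ 0.2 -0.3] [-0.4  0.1]
foot R BR [ 504.8 -283.7   18.4] res [ 0.3 -0.4] [-0.6  0.1]
rail [553.9 512.5  44. ]
rail [558.8 153.7  44. ]
rail [524.7 153.4  44. ]
rail [525.4 511.1  44. ]
[544.3 129.4  22. ] [541.9 545.8  22. ]
```

>>> step_arm([
  [[0,0,0.667,0,0,0,1],[0,0,0.667,0,0,0,1],[0,0,0.667,0,0,0,1],[0.374,-0.77,0,0,0,-0.935,1],[0.374,-0.77,0,0,0,-0.935,1]],
])

```text
t: 0.72
ee_pos: [187.1, 529.0, 504.7]
orientation: [0.583, 3.087, -0.0]
ft_force: [-0.9, 0.1, 1.1]
width: 87.8
grasp_force: 0.0
```

>>> step_arm([
  [[0.374,-0.77,0,0,0,-0.935,1],[0.374,-0.77,0,0,0,-0.935,1],[0.374,-0.77,0,0,0,-0.935,1],[0.374,-0.77,0,0,0,-0.935,1],[0.374,-0.77,0,0,0,-0.935,1]],
])

```text
t: 1.35
ee_pos: [280.8, 335.9, 504.5]
orientation: [-1.078, -2.951, 0.0]
ft_force: [-0.3, -0.1, -0.6]
width: 87.8
grasp_force: 0.0
```

>>> step_arm([
  [[0.374,-0.77,0,0,0,-0.935,1],[0.374,-0.77,0,0,0,-0.935,1],[0.374,-0.77,0,0,0,-0.935,1],[0.374,-0.77,0,0,0,-0.935,1],[0.374,-0.77,0,0,0,-0.935,1]],
])

```text
t: 1.98
ee_pos: [374.2, 143.4, 504.6]
orientation: [-1.543, -2.736, 0.0]
ft_force: [0.5, 0.9, -0.4]
width: 87.7
grasp_force: 0.0
```

>>> step_arm([
  [[0.374,-0.77,0,0,0,-0.935,1],[0.374,-0.77,0,0,0,-0.935,1],[0.374,-0.77,0,0,0,-0.935,1],[0.374,-0.77,0,0,0,-0.935,1],[0.374,-0.77,0,0,0,-0.935,1]],
])

```text
t: 2.6
ee_pos: [467.8, -49.1, 504.5]
orientation: [-1.968, -2.449, 0.0]
ft_force: [1.0, 0.3, -0.2]
width: 87.9
grasp_force: 0.0
```

>>> step_arm([
  [[0.374,-0.77,0,0,0,-0.935,1],[0.374,-0.77,0,0,0,-0.935,1],[0.374,-0.77,0,0,0,-0.935,1],[0.374,-0.77,0,0,0,-0.935,1],[0.374,-0.77,0,0,0,-0.935,1]],
])

```text
t: 3.22
ee_pos: [561.4, -241.5, 504.2]
orientation: [-2.339, -2.096, 0.0]
ft_force: [1.0, 0.1, 0.0]
width: 87.2
grasp_force: 0.0
```

Run:
```python
from h import *
from scipy.spatial.transform import Rotation as R
snap('wrist','w1'); o=readout.get_obs(); M=R.from_rotvec(o['orientation']).as_matrix()
print(o['t'],o['ee_pos'],M.round(3).tolist(),o['qpos'].round(2),o['ft_force'])
K,k,E=cal('w1'); print((-E[:3,:3].T@E[:3,3]).round(), K[0,0],E[:3,:3].round(2).tolist())
```

```text
3.275 [ 562.94190957 -245.121267    504.07532047] [[0.113, 0.994, 0.001], [0.994, -0.113, -0.002], [-0.002, 0.001, -1.0]] [-0.43  0.31  1.56 -0.    1.27 -0.32] [ 0.67928682 -2.45340171  0.27338668]
[ 568. -176.  485.] 345.64052795120915 [[0.99, -0.11, -0.0], [-0.11, -0.96, 0.24], [-0.03, -0.24, -0.97]]
```

View pics/w1.png

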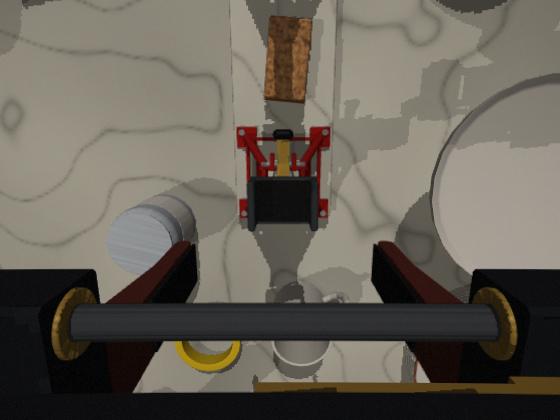

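Run:
```python
from h import *
o=readout.get_obs(); print(o['t'],o['ee_pos'])
for z in(205,211,217):
    P=np.array([atz('w1',p,z) for p in[(247,178),(319,178),(248,230),(319,230)]])
    print(z,P.mean(0).round(1),np.linalg.norm(P[0]-P[1]),np.linalg.norm(P[0]-P[2]),np.degrees(np.arctan2(*(P[1]-P[0])[[1,0]])))
P=np.array([atz('w1',p,8) for p in[(236,126),(331,126),(239,218),(328,218)]]);print(P.round(1).tolist(),P.mean(0))
```

```text
3.275 [ 562.94190957 -245.121267    504.07532047]
205 [ 560.7 -238.6  205. ] 58.63182895696079 44.217517515390135 -6.297672368600006
211 [ 560.9 -237.2  211. ] 57.37556276139157 43.27009742813079 -6.2976723685999945
217 [ 561.  -235.9  217. ] 56.11929656582223 42.322677340871444 -6.297672368599996
[[504.4, -168.9, 8.0], [630.6, -182.9, 8.0], [490.4, -295.4, 8.0], [616.7, -309.3, 8.0]] [ 560.50874297 -239.13918165    8.        ]
```

>>> step_arm([
  [[0,0.02,-0.6,0,0,0,1],[0,0,-0.6,0,0,0,1],[0,0,-0.6,0,0,0,1],[0,0,-0.6,0,0,0,1],[0,0,-0.44,0,0,0,1]],
])

```text
t: 3.9
ee_pos: [560.5, -238.9, 360.9]
orientation: [-2.335, -2.098, 0.001]
ft_force: [-0.1, -1.1, -0.4]
width: 87.8
grasp_force: 0.0
```

>>> step_arm([
  [[0,0,0,0,0,0,1],[0,0,0,0,0,0,0.5],[0,0,0,0,0,0,0.4],[0,0,0,0,0,0,0.3],[0,0,0,0,0,0,0.3]],
])

```text
t: 4.53
ee_pos: [560.6, -239.2, 363.0]
orientation: [-2.336, -2.099, 0.001]
ft_force: [-3.2, -1.2, 1.0]
width: 55.8
grasp_force: 30.0
```

Run:
```python
from h import *
o=readout.get_obs(); print(o['t'],o['ee_pos'],o['ft_force'],o['width'],o['grasp_force'],o['moment'])
```

```text
4.525 [ 560.55237235 -239.18410763  363.02665809] [-3.18148797 -1.23924912  0.95952138] 55.83472080956148 29.999370574951172 [-0.21929295  0.39379482  0.04554394]
```

>>> step_arm([
  [[0,0,0.02,0,0,0,0.3],[0,0,0.02,0,0,0,0.3],[0,0,0.02,0,0,0,0.3],[0,0,0.02,0,0,0,0.3],[0,0,0.02,0,0,0,0.3]],
])

```text
t: 5.15
ee_pos: [560.6, -239.2, 367.4]
orientation: [-2.336, -2.099, 0.002]
ft_force: [-5.4, -2.9, -8.6]
width: 55.8
grasp_force: 30.0
```

>>> step_arm([
  [[0,0,0.01,0,0,0,0.3],[0,0,0.01,0,0,0,0.3],[0,0,0.01,0,0,0,0.3],[0,0,0.01,0,0,0,0.3],[0,0,0.01,0,0,0,0.3]],
])

```text
t: 5.78
ee_pos: [560.6, -239.2, 369.5]
orientation: [-2.336, -2.099, 0.002]
ft_force: [-2.8, -3.9, -13.3]
width: 55.8
grasp_force: 30.0
```

>>> step_arm([
  [[0,0,0.01,0,0,0,0.3],[0,0,0.01,0,0,0,0.3],[0,0,0.01,0,0,0,0.3],[0,0,0.01,0,0,0,0.3],[0,0,0.01,0,0,0,0.3]],
])

```text
t: 6.4
ee_pos: [560.6, -239.2, 371.8]
orientation: [-2.336, -2.098, 0.002]
ft_force: [-3.0, -3.0, -14.1]
width: 55.7
grasp_force: 30.0
```

>>> step_arm([
  [[0,0,0.01,0,0,0,0.3],[0,0,0.01,0,0,0,0.3],[0,0,0.01,0,0,0,0.3],[0,0,0.01,0,0,0,0.3],[0,0,0.01,0,0,0,0.3]],
])

```text
t: 7.02
ee_pos: [560.6, -239.2, 374.2]
orientation: [-2.336, -2.099, 0.002]
ft_force: [-3.5, -3.3, -15.6]
width: 56.1
grasp_force: 30.0
```

>>> step_arm([
  [[0,0,0.01,0,0,0,0.3],[0,0,0.01,0,0,0,0.3],[0,0,0.01,0,0,0,0.3],[0,0,0.01,0,0,0,0.3],[0,0,0.01,0,0,0,0.3]],
])

```text
t: 7.65
ee_pos: [560.6, -239.2, 377.3]
orientation: [-2.336, -2.099, 0.002]
ft_force: [-5.1, -3.8, -10.6]
width: 55.6
grasp_force: 30.0
```

>>> step_arm([
  [[0,0,0.01,0,0,0,0.3],[0,0,0.01,0,0,0,0.3],[0,0,0.01,0,0,0,0.3],[0,0,0.01,0,0,0,0.3],[0,0,0.01,0,0,0,0.3]],
])

```text
t: 8.28
ee_pos: [560.6, -239.2, 380.2]
orientation: [-2.336, -2.099, 0.002]
ft_force: [-6.0, -2.2, -8.4]
width: 55.9
grasp_force: 30.0
```

>>> step_arm([
  [[0,0,0.01,0,0,0,0.3],[0,0,0.01,0,0,0,0.3],[0,0,0.01,0,0,0,0.3],[0,0,0.01,0,0,0,0.3],[0,0,0.01,0,0,0,0.3]],
])

```text
t: 8.9
ee_pos: [560.6, -239.2, 382.0]
orientation: [-2.336, -2.099, 0.002]
ft_force: [-4.0, -4.4, -13.7]
width: 56.0
grasp_force: 30.0
```

>>> step_arm([
  [[0,0,0.01,0,0,0,0.3],[0,0,0.01,0,0,0,0.3],[0,0,0.01,0,0,0,0.3],[0,0,0.01,0,0,0,0.3],[0,0,0.01,0,0,0,0.3]],
])

```text
t: 9.52
ee_pos: [560.6, -239.2, 384.4]
orientation: [-2.336, -2.098, 0.002]
ft_force: [-2.7, -4.4, -14.3]
width: 56.2
grasp_force: 30.0
```

>>> step_arm([
  [[0,0,0.01,0,0,0,0.3],[0,0,0.01,0,0,0,0.3],[0,0,0.01,0,0,0,0.3],[0,0,0.01,0,0,0,0.3],[0,0,0.01,0,0,0,0.3]],
])

```text
t: 10.15
ee_pos: [560.6, -239.2, 386.7]
orientation: [-2.336, -2.098, 0.002]
ft_force: [-3.3, -3.6, -16.0]
width: 56.2
grasp_force: 30.0
```

>>> step_arm([
  [[0,0,0.01,0,0,0,0.3],[0,0,0.01,0,0,0,0.3],[0,0,0.01,0,0,0,0.3],[0,0,0.01,0,0,0,0.3],[0,0,0.01,0,0,0,0.3]],
])

```text
t: 10.78
ee_pos: [560.6, -239.2, 389.9]
orientation: [-2.336, -2.099, 0.002]
ft_force: [-4.8, -3.4, -11.2]
width: 56.4
grasp_force: 30.0
```

>>> step_arm([
  [[0,0,0.01,0,0,0,0.3],[0,0,0.01,0,0,0,0.3],[0,0,0.01,0,0,0,0.3],[0,0,0.01,0,0,0,0.3],[0,0,0.01,0,0,0,0.3]],
])

```text
t: 11.4
ee_pos: [560.6, -239.2, 392.7]
orientation: [-2.336, -2.099, 0.001]
ft_force: [-5.1, -2.8, -8.3]
width: 56.1
grasp_force: 30.0
```

>>> step_arm([
  [[0,0,0.02,0,0,0,0.3],[0,0,0.02,0,0,0,0.3],[0,0,0.02,0,0,0,0.3],[0,0,0.02,0,0,0,0.3],[0,0,0.02,0,0,0,0.3]],
])

```text
t: 12.02
ee_pos: [560.6, -239.2, 396.8]
orientation: [-2.336, -2.099, 0.002]
ft_force: [-2.6, -4.1, -15.2]
width: 56.1
grasp_force: 30.0
```

>>> step_arm([
  [[0,0,0.01,0,0,0,0.3],[0,0,0.01,0,0,0,0.3],[0,0,0.01,0,0,0,0.3],[0,0,0.01,0,0,0,0.3],[0,0,0.01,0,0,0,0.3]],
])

```text
t: 12.65
ee_pos: [560.6, -239.2, 399.3]
orientation: [-2.336, -2.099, 0.002]
ft_force: [-2.7, -4.5, -14.3]
width: 55.9
grasp_force: 30.0
```

>>> step_arm([
  [[0,0,0.01,0,0,0,0.3],[0,0,0.01,0,0,0,0.3],[0,0,0.01,0,0,0,0.3],[0,0,0.01,0,0,0,0.3],[0,0,0.01,0,0,0,0.3]],
])

```text
t: 13.28
ee_pos: [560.6, -239.2, 402.5]
orientation: [-2.336, -2.099, 0.002]
ft_force: [-4.8, -2.8, -8.9]
width: 55.7
grasp_force: 30.0
```

>>> step_arm([
  [[0,0,0.01,0,0,0,0.3],[0,0,0.01,0,0,0,0.3],[0,0,0.01,0,0,0,0.3],[0,0,0.01,0,0,0,0.3],[0,0,0.01,0,0,0,0.3]],
])

```text
t: 13.9
ee_pos: [560.6, -239.2, 405.2]
orientation: [-2.336, -2.099, 0.002]
ft_force: [-4.9, -3.7, -10.0]
width: 55.9
grasp_force: 30.0
```

>>> step_arm([
  [[0,0,0.02,0,0,0,0.3],[0,0,0.02,0,0,0,0.3],[0,0,0.02,0,0,0,0.3],[0,0,0.01,0,0,0,0.3],[0,0,0.01,0,0,0,0.3]],
])

```text
t: 14.52
ee_pos: [560.6, -239.2, 408.4]
orientation: [-2.336, -2.099, 0.002]
ft_force: [-3.7, -3.3, -14.3]
width: 55.7
grasp_force: 30.0
```

>>> step_arm([
  [[0,0,0.01,0,0,0,0.3],[0,0,0.01,0,0,0,0.3],[0,0,0.01,0,0,0,0.3],[0,0,0.01,0,0,0,0.3],[0,0,0.01,0,0,0,0.3]],
])

```text
t: 15.15
ee_pos: [560.6, -239.2, 410.7]
orientation: [-2.336, -2.099, 0.002]
ft_force: [-3.1, -4.4, -15.0]
width: 55.6
grasp_force: 30.0
```

>>> step_arm([
  [[0,0,0.01,0,0,0,0.3],[0,0,0.01,0,0,0,0.3],[0,0,0.01,0,0,0,0.3],[0,0,0.01,0,0,0,0.3],[0,0,0.01,0,0,0,0.3]],
])

```text
t: 15.78
ee_pos: [560.6, -239.2, 413.9]
orientation: [-2.336, -2.099, 0.002]
ft_force: [-4.4, -2.6, -10.1]
width: 55.9
grasp_force: 30.0
```

>>> step_arm([
  [[0,0,0.01,0,0,0,0.3],[0,0,0.01,0,0,0,0.3],[0,0,0.01,0,0,0,0.3],[0,0,0.01,0,0,0,0.3],[0,0,0.01,0,0,0,0.3]],
])

```text
t: 16.4
ee_pos: [560.6, -239.2, 416.7]
orientation: [-2.336, -2.099, 0.002]
ft_force: [-4.5, -2.5, -8.2]
width: 56.0
grasp_force: 30.0
```

>>> step_arm([
  [[0,0,-0.01,0,0,0,0.3],[0,0,-0.01,0,0,0,0.3],[0,0,-0.005,0,0,0,0.3],[0,0,-0.005,0,0,0,0.3],[0,0,0,0,0,0,0.3]],
])

```text
t: 17.02
ee_pos: [560.5, -239.2, 416.6]
orientation: [-2.337, -2.099, 0.001]
ft_force: [-8.7, -0.7, 1.1]
width: 55.5
grasp_force: 30.0
```

>>> step_arm([
  [[0,0,-0.004,0,0,0,0.3],[0,0,-0.004,0,0,0,0.3],[0,0,-0.004,0,0,0,0.3],[0,0,-0.004,0,0,0,0.3],[0,0,0,0,0,0,0.3]],
])

```text
t: 17.65
ee_pos: [560.5, -239.2, 415.9]
orientation: [-2.337, -2.099, 0.001]
ft_force: [-8.4, -1.0, 2.0]
width: 55.9
grasp_force: 30.0
```

>>> step_arm([
  [[0,0,-0.004,0,0,0,0.3],[0,0,-0.004,0,0,0,0.3],[0,0,-0.004,0,0,0,0.3],[0,0,-0.004,0,0,0,0.3],[0,0,0,0,0,0,0.3]],
])

```text
t: 18.27
ee_pos: [560.5, -239.1, 415.1]
orientation: [-2.337, -2.099, 0.001]
ft_force: [-8.8, -1.4, 1.5]
width: 55.7
grasp_force: 30.0
```

>>> step_arm([
  [[0,0,-0.004,0,0,0,0.3],[0,0,-0.004,0,0,0,0.3],[0,0,-0.004,0,0,0,0.3],[0,0,0,0,0,0,0.3],[0,0,0,0,0,0,0.3]],
])

```text
t: 18.9
ee_pos: [560.5, -239.2, 414.8]
orientation: [-2.337, -2.099, 0.001]
ft_force: [-9.5, -1.1, 4.5]
width: 56.0
grasp_force: 30.0
```

>>> step_arm([
  [[0,0,-0.004,0,0,0,0.3],[0,0,-0.004,0,0,0,0.3],[0,0,0,0,0,0,0.3],[0,0,0,0,0,0,0.3],[0,0,0,0,0,0,0.3]],
])

```text
t: 19.52
ee_pos: [560.5, -239.2, 414.8]
orientation: [-2.337, -2.099, 0.001]
ft_force: [-9.0, -0.5, 5.7]
width: 55.9
grasp_force: 30.0
```

>>> step_arm([
  [[0,0,-0.004,0,0,0,0.3],[0,0,-0.004,0,0,0,0.3],[0,0,0,0,0,0,0.3],[0,0,0,0,0,0,0.3],[0,0,0,0,0,0,0.3]],
])

```text
t: 20.15
ee_pos: [560.5, -239.1, 414.7]
orientation: [-2.337, -2.099, 0.001]
ft_force: [-11.5, -0.2, 8.4]
width: 55.8
grasp_force: 30.0
```

>>> step_arm([
  [[0,0,0.01,0,0,0,0.3],[0,0,0,0,0,0,0.8],[0,0,0,0,0,0,1],[0,0,0,0,0,0,1],[0,0,0,0,0,0,1]],
])

```text
t: 20.78
ee_pos: [561.2, -239.1, 412.9]
orientation: [2.337, 2.099, 0.001]
ft_force: [-0.7, -0.1, -0.8]
width: 87.5
grasp_force: 0.0
```

>>> step_arm([
  [[0,0,0.3,0,0,0,1],[0,0,0.8,0,0,0,1],[0,0,0.9,0,0,0,1],[0,0,0,0,0,0,1],[0,0,0,0,0,0,1]],
])

```text
t: 21.4
ee_pos: [560.8, -239.1, 513.0]
orientation: [2.337, 2.099, 0.0]
ft_force: [0.5, 0.4, -0.8]
width: 87.6
grasp_force: 0.0
```

Run:
```python
from h import *
snap('wrist','w2'); o=readout.get_obs(); print(o['t'],o['ee_pos'],o['ft_force'],o['width'])
```

```text
21.45 [ 560.71855407 -239.03623316  512.12886086] [-0.01646161 -0.15558317 -0.07565255] 87.60274250047453
```

View pics/w2.png

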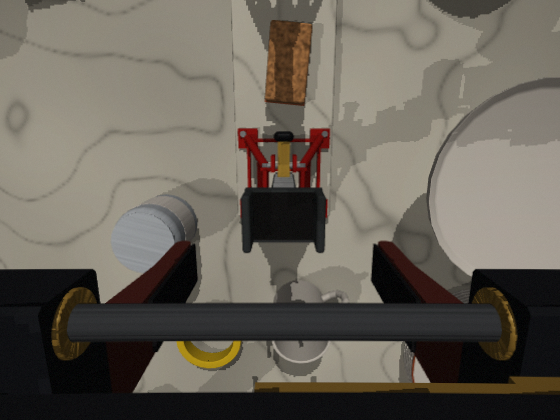

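>>> step_arm([
  [[-0.028,0.817,0,0,0,0.12,1],[-0.028,0.817,0,0,0,0.12,1],[-0.028,0.817,0,0,0,0.12,1],[-0.028,0.817,0,0,0,0.12,1],[-0.028,0.817,0,0,0,0.12,1]],
])

```text
t: 22.08
ee_pos: [553.6, -33.7, 511.3]
orientation: [-2.291, -2.147, 0.003]
ft_force: [0.4, 0.6, 0.4]
width: 87.8
grasp_force: 0.0
```

>>> step_arm([
  [[-0.028,0.817,0,0,0,0.12,1],[-0.028,0.817,0,0,0,0.12,1],[-0.028,0.817,0,0,0,0.12,1],[-0.028,0.817,0,0,0,0.12,1],[-0.028,0.817,0,0,0,0.12,1]],
])

```text
t: 22.7
ee_pos: [546.6, 170.6, 511.3]
orientation: [-2.246, -2.195, 0.004]
ft_force: [0.7, -0.3, -0.1]
width: 88.2
grasp_force: 0.0
```

>>> step_arm([
  [[-0.028,0.817,0,0,0,0.12,1],[-0.028,0.817,0,0,0,0.12,1],[-0.028,0.817,0,0,0,0.12,1],[-0.028,0.817,0,0,0,0.12,1],[0,0,0,0,0,0,1]],
])

```text
t: 23.32
ee_pos: [540.9, 334.9, 510.8]
orientation: [-2.206, -2.235, 0.004]
ft_force: [-0.1, -0.1, -0.3]
width: 87.9
grasp_force: 0.0
```

Run:
```python
from h import *
from scipy.spatial.transform import Rotation as R
snap('wrist','w3'); snap('top','top3'); snap('side','side3'); o=readout.get_obs(); print(o['t'],o['ee_pos'],R.from_rotvec(o['orientation']).as_matrix().round(3)[:,1])
y=np.array([.11,.994,0]);x=np.array([.994,-.11,0]);c=np.array([561,-239,264])
P=[c+sx*28*x+sy*20*y for sy in(1,-1) for sx in(-1,1)]
print(proj('w2',P).round())
a=cv2.imread('pics/w3.png')
t=cv2.imread('pics/top3.png')[145:220,215:375]; s=cv2.imread('pics/side3.png')[120:300,170:410]
cv2.imwrite('pics/c3.png',np.hstack([cv2.resize(t,(480,225)),cv2.resize(s,(300,225))]))
```

```text
23.475 [541.34932852 332.07569557 511.63826043] [ 1.     0.01  -0.002]
[[243. 196.]
 [326. 196.]
 [245. 252.]
 [324. 252.]]
```

View pics/w3.png

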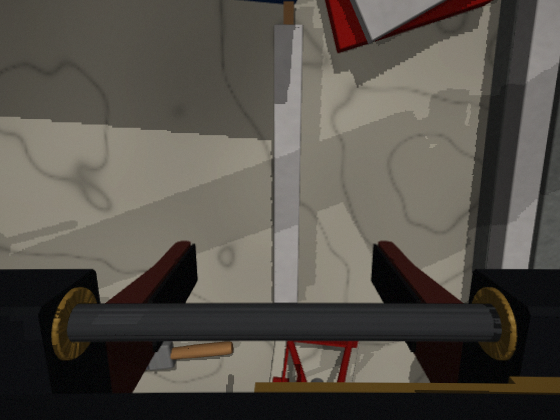

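Run:
```python
from h import *
for p in[(275,26),(302,26),(273.5,300),(297.5,300),(274,165),(300,165)]: print(p,atz('w3',p,44).round(1))
from workcell import readout
print(readout.get_obs()['ee_pos'])
```

```text
(275, 26) [526.7 512.8  44. ]
(302, 26) [558.3 513.2  44. ]
(273.5, 300) [526.8 159.7  44. ]
(297.5, 300) [561.  160.2  44. ]
(274, 165) [526.4 351.4  44. ]
(300, 165) [559.9 351.8  44. ]
[541.34932852 332.07569557 511.63826043]
```

>>> step_arm([
  [[0.03,0,-0.7,0,0,0,1],[0,0,-0.7,0,0,0,1],[0,0,-0.7,0,0,0,1],[0,0,-0.7,0,0,0,1],[0,0,-0.7,0,0,0,1]],
])

```text
t: 24.1
ee_pos: [543.1, 331.1, 336.7]
orientation: [2.212, 2.231, -0.001]
ft_force: [-0.8, 0.8, 0.1]
width: 87.8
grasp_force: 0.0
```

>>> step_arm([
  [[0,0,-0.7,0,0,0,1],[0,0,-0.7,0,0,0,1],[0,0,-0.7,0,0,0,1],[0,0,-0.4,0,0,0,1],[0,0,-0.4,0,0,0,1]],
])

```text
t: 24.72
ee_pos: [543.4, 332.1, 192.2]
orientation: [2.211, 2.232, 0.001]
ft_force: [-0.6, -0.3, 0.2]
width: 87.9
grasp_force: 0.0
```

>>> step_arm([
  [[0,0,0,0,0,0,1],[0,0,0,0,0,0,0.5],[0,0,0,0,0,0,0.3],[0,0,0,0,0,0,0.1],[0,0,0,0,0,0,0.1]],
])

```text
t: 25.35
ee_pos: [543.0, 332.8, 193.2]
orientation: [2.21, 2.233, 0.001]
ft_force: [0.2, -0.6, -0.6]
width: 51.7
grasp_force: 0.0
```

>>> step_arm([
  [[0,0,0,0,0,0,0.1],[0,0,0,0,0,0,0.1],[0,0,0.05,0,0,0,0.1],[0,0,0.05,0,0,0,0.1],[0,0,0.05,0,0,0,0.1]],
])

```text
t: 25.98
ee_pos: [542.8, 332.7, 200.2]
orientation: [-2.21, -2.233, 0.001]
ft_force: [0.0, 0.2, -2.2]
width: 33.6
grasp_force: 30.0
```

>>> step_arm([
  [[0,-0.05,0.2,0,0,0,0.1],[0,0,0.5,0,0,0,0.1],[0,0,0.8,0,0,0,0.1],[0,0,0.8,0,0,0,0.1],[0,0,0.8,0,0,0,0.1]],
])

```text
t: 26.6
ee_pos: [542.7, 329.9, 357.1]
orientation: [2.21, 2.233, 0.0]
ft_force: [0.6, 0.5, -2.8]
width: 33.8
grasp_force: 30.0
```

>>> step_arm([
  [[0,0,0.8,0,0,0,0.1],[0,0,0.8,0,0,0,0.1],[0,0,0.8,0,0,0,0.1],[0,0,0.3,0,0,0,0.1],[0,0,0,0,0,0,0.1]],
])

```text
t: 27.22
ee_pos: [542.8, 330.0, 490.9]
orientation: [2.21, 2.232, 0.002]
ft_force: [-0.3, -0.5, -3.3]
width: 33.8
grasp_force: 30.0
```

>>> step_arm([
  [[0.045,-0.3,0,0,0,-0.115,0.1],[0.045,-0.5,0,0,0,-0.115,0.1],[0.045,-0.64,0,0,0,-0.115,0.1],[0.045,-0.64,0,0,0,-0.115,0.1],[0.045,-0.64,0,0,0,-0.115,0.1]],
])

```text
t: 27.85
ee_pos: [554.0, 191.5, 489.1]
orientation: [-2.256, -2.186, 0.003]
ft_force: [0.5, 0.3, -2.7]
width: 33.5
grasp_force: 30.0
```

>>> step_arm([
  [[0.045,-0.64,0,0,0,-0.115,0.1],[0.045,-0.64,0,0,0,-0.115,0.1],[0.045,-0.64,0,0,0,-0.115,0.1],[0.045,-0.64,0,0,0,-0.115,0.1],[0.045,-0.64,0,0,0,-0.115,0.1]],
])

```text
t: 28.48
ee_pos: [564.7, 31.6, 489.2]
orientation: [-2.299, -2.14, 0.003]
ft_force: [-0.1, -0.1, -2.6]
width: 33.8
grasp_force: 30.0
```

>>> step_arm([
  [[0.045,-0.64,0,0,0,-0.115,0.1],[0.045,-0.64,0,0,0,-0.115,0.1],[0.045,-0.64,0,0,0,-0.115,0.1],[0.045,-0.45,0,0,0,-0.115,0.1],[0.045,-0.312,0,0,0,-0.115,0.1]],
])

```text
t: 29.1
ee_pos: [575.8, -102.2, 489.3]
orientation: [-2.342, -2.092, 0.002]
ft_force: [0.7, -0.8, -2.7]
width: 34.0
grasp_force: 30.0
```

>>> step_arm([
  [[0,0,0,0,0,0,0.1],[0,0,0,0,0,0,0.1],[0,0,0,0,0,0,0.1],[0,0,0,0,0,0,0.1],[0,0,0,0,0,0,0.1]],
])

```text
t: 29.72
ee_pos: [576.7, -99.5, 490.3]
orientation: [2.34, 2.096, 0.0]
ft_force: [-0.4, -0.9, -3.8]
width: 34.0
grasp_force: 30.0
```

Run:
```python
from h import *
from scipy.spatial.transform import Rotation as R
snap('wrist','w4'); snap('top','top4'); snap('side','side4'); o=readout.get_obs(); print(o['t'],o['ee_pos'],R.from_rotvec(o['orientation']).as_matrix().round(4)[:,1],o['ft_force'],o['moment'],o['width'])
```

```text
29.875 [576.68162226 -99.73336285 490.24444729] [ 0.994  -0.1097  0.    ] [ 0.40301842  0.42911703 -3.32426566] [-0.0728852   0.0692266  -0.03497839] 33.976054238784045
```

View pics/w4.png

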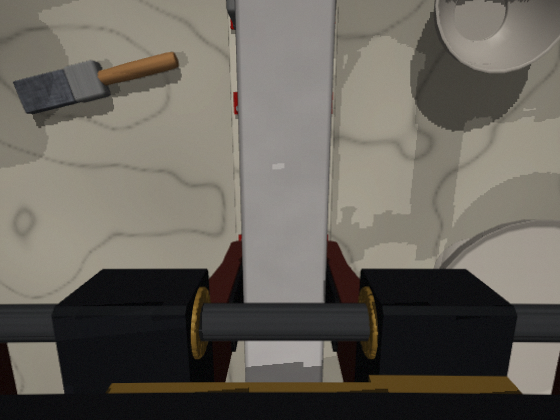

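>>> step_arm([
  [[-0.01,0,-0.2,0,0,0,0.1],[0,0,-0.2,0,0,0,0.1],[0,0,-0.1,0,0,0,0.1],[0,0,-0.06,0,0,0,0.1],[0,0,0,0,0,0,0.1]],
])

```text
t: 30.5
ee_pos: [576.2, -99.9, 462.0]
orientation: [-2.34, -2.095, 0.0]
ft_force: [-0.3, 0.2, -3.3]
width: 34.0
grasp_force: 30.0
```

Run:
```python
from h import *
snap('top','top5'); snap('side','side5'); o=readout.get_obs(); print(o['t'],o['ee_pos'],o['ft_force'])
t=cv2.imread('pics/top5.png'); s=cv2.imread('pics/side5.png')
r=lambda a,w,h:cv2.resize(a,(w,h),interpolation=cv2.INTER_CUBIC)
cv2.imwrite('pics/c5.png',np.hstack([np.vstack([r(t[140:215,220:295],300,300),r(t[140:215,300:375],300,300)]),r(s[125:255,235:355],500,600)]))
```

```text
30.6 [576.28589614 -99.90679731 462.45040439] [-0.78092511 -0.49637712 -2.49475904]
```

View pics/c5.png

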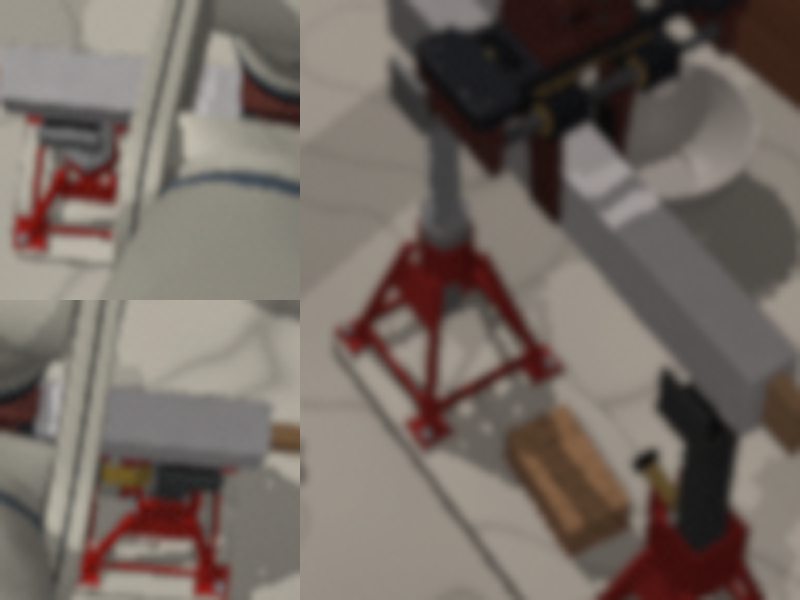

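Run:
```python
from h import *
y=np.array([.11,.994,0]);x=np.array([.994,-.11,0])
C=lambda u,v:(np.array([300+(u-235)*4.1667,(v-125)*4.615])).round()
for n,c in(('col',(560.5,-239,264)),('rest',(591.2,39.3,265))):
    c=np.array(c,float)
    for sy in(1,-1): print(n,sy,C(*proj('side5',c-28*x+sy*20*y)[0]))
c=np.array([576.3,-99.9,462.4-193]); 
for z in (0,44): print('rail near -y end',z,C(*proj('side5',c-17*x-180*y+[0,0,z])[0]))
# compare initial side0
for c in((560.5,-239,212),(591.2,39.3,265)): print((( proj('side0',[np.array(c)+a*28*x+b*20*y for a,b in((1,1),(1,-1),(-1,1),(-1,-1))])-[170,120])*3.333).round().tolist())
```

```text
col 1 [659. 378.]
col -1 [704. 430.]
rest 1 [389.  64.]
rest -1 [423. 104.]
rail near -y end 0 [745. 440.]
rail near -y end 44 [755. 382.]
[[560.0, 303.0], [595.0, 339.0], [498.0, 336.0], [533.0, 374.0]]
[[347.0, 37.0], [375.0, 64.0], [288.0, 63.0], [315.0, 91.0]]
```

>>> step_arm([
  [[0,0,-0.03,0,0,0,0.1],[0,0,-0.03,0,0,0,0.1],[0,0,-0.03,0,0,0,0.1],[0,0,-0.03,0,0,0,0.1],[0,0,0,0,0,0,0.1]],
])

```text
t: 31.22
ee_pos: [576.1, -99.9, 456.0]
orientation: [-2.34, -2.096, 0.0]
ft_force: [-0.1, 0.3, -2.9]
width: 33.9
grasp_force: 30.0
```

>>> step_arm([
  [[0,0,-0.03,0,0,0,0.1],[0,0,-0.03,0,0,0,0.1],[0,0,-0.03,0,0,0,0.1],[0,0,-0.03,0,0,0,0.1],[0,0,0,0,0,0,0.1]],
])

```text
t: 31.85
ee_pos: [576.1, -99.9, 450.1]
orientation: [-2.34, -2.096, 0.0]
ft_force: [0.3, -0.1, -3.1]
width: 34.0
grasp_force: 30.0
```

Run:
```python
from h import *
o=readout.get_obs(); print(o['t'],o['ee_pos'],o['ft_force'],o['moment'])
```

```text
31.85 [576.14112002 -99.88075922 450.08011682] [ 0.34581455 -0.06126924 -3.05558856] [-0.07475693  0.0374283  -0.01919707]
```

>>> step_arm([
  [[0,0,-0.02,0,0,0,0.1],[0,0,-0.02,0,0,0,0.1],[0,0,-0.02,0,0,0,0.1],[0,0,-0.02,0,0,0,0.1],[0,0,-0.02,0,0,0,0.1]],
])

```text
t: 32.48
ee_pos: [576.2, -99.9, 445.2]
orientation: [2.34, 2.096, -0.0]
ft_force: [-0.6, -0.2, -2.8]
width: 33.9
grasp_force: 30.0
```

>>> step_arm([
  [[0,0,-0.012,0,0,0,0.1],[0,0,-0.012,0,0,0,0.1],[0,0,-0.012,0,0,0,0.1],[0,0,-0.012,0,0,0,0.1],[0,0,0,0,0,0,0.1]],
])

```text
t: 33.1
ee_pos: [576.2, -99.9, 442.8]
orientation: [-2.34, -2.096, 0.0]
ft_force: [-0.5, 0.4, -2.9]
width: 33.7
grasp_force: 30.0
```

>>> step_arm([
  [[0,0,-0.01,0,0,0,0.1],[0,0,-0.01,0,0,0,0.1],[0,0,-0.01,0,0,0,0.1],[0,0,-0.01,0,0,0,0.1],[0,0,0,0,0,0,0.1]],
])

```text
t: 33.72
ee_pos: [576.3, -100.0, 442.0]
orientation: [2.34, 2.095, 0.001]
ft_force: [-3.9, -1.2, 7.3]
width: 33.9
grasp_force: 30.0
```

Run:
```python
from h import *
o=readout.get_obs(); print(o['t'],o['ee_pos'],o['ft_force'],o['moment'])
```

```text
33.725 [ 576.26368297 -100.00674379  442.02699051] [-3.89487272 -1.17498424  7.28235016] [0.17024961 0.59378493 0.03555442]
```

>>> step_arm([
  [[0,0,-0.005,0,0,0,0.1],[0,0,-0.005,0,0,0,0.1],[0,0,0,0,0,0,0.1],[0,0,0,0,0,0,0.1],[0,0,0,0,0,0,0.1]],
])

```text
t: 34.35
ee_pos: [576.2, -100.0, 442.0]
orientation: [2.34, 2.095, 0.001]
ft_force: [-4.1, -0.2, 10.2]
width: 34.0
grasp_force: 30.0
```

Run:
```python
from h import *
o=readout.get_obs(); print(o['t'],o['ee_pos'],o['ft_force'],o['moment'])
```

```text
34.35 [576.23520647 -99.95807233 442.04573663] [-4.05836179 -0.15159757 10.18243994] [0.26169832 0.9316048  0.08666075]
```

>>> step_arm([
  [[0,0,0.01,0,0,0,0.1],[0,0,0.004,0,0,0,0.1],[0,0,0,0,0,0,0.45],[0,0,0,0,0,0,0.6],[0,0,0,0,0,0,0.8]],
])

```text
t: 34.98
ee_pos: [576.2, -99.8, 440.8]
orientation: [-2.34, -2.096, 0.0]
ft_force: [0.4, -0.1, 0.1]
width: 56.0
grasp_force: 0.0
```

>>> step_arm([
  [[0,0,0,0,0,0,0.8],[0,0,0.1,0,0,0,0.8],[0,0,0.3,0,0,0,0.8],[0,0,0.7,0,0,0,0.8],[0,0,0.9,0,0,0,0.8]],
])

```text
t: 35.6
ee_pos: [576.0, -99.8, 542.4]
orientation: [-2.34, -2.095, 0.001]
ft_force: [0.9, -0.2, -0.7]
width: 70.7
grasp_force: 0.0
```

>>> step_arm([
  [[-0.6,0,0.4,0,0,0,0.8],[-0.8,0,0,0,0,0,0.8],[-0.8,0,0,0,0,0,0.8],[-0.8,0,0,0,0,0,0.8],[0,0,0,0,0,0,0.8]],
])

```text
t: 36.22
ee_pos: [424.2, -99.7, 562.5]
orientation: [2.34, 2.094, 0.002]
ft_force: [0.8, -0.3, 0.1]
width: 70.1
grasp_force: 0.0
```

Run:
```python
from h import *
snap('top','top6'); snap('side','side6'); snap('wrist','w6'); o=readout.get_obs(); print(o['t'],o['ee_pos'],o['ft_force'])
t=cv2.imread('pics/top6.png'); s=cv2.imread('pics/side6.png'); w=cv2.imread('pics/w6.png')
r=lambda a,w,h:cv2.resize(a,(w,h),interpolation=cv2.INTER_CUBIC)
cv2.imwrite('pics/c6.png',np.hstack([np.vstack([r(t[130:230,200:400],400,200),w[:300:,80:480]]),r(s[110:300,230:370],400,500)]))
```

```text
36.375 [426.77327408 -99.98260716 562.00815968] [1.22522335 0.92218685 0.08605666]
```

View pics/c6.png

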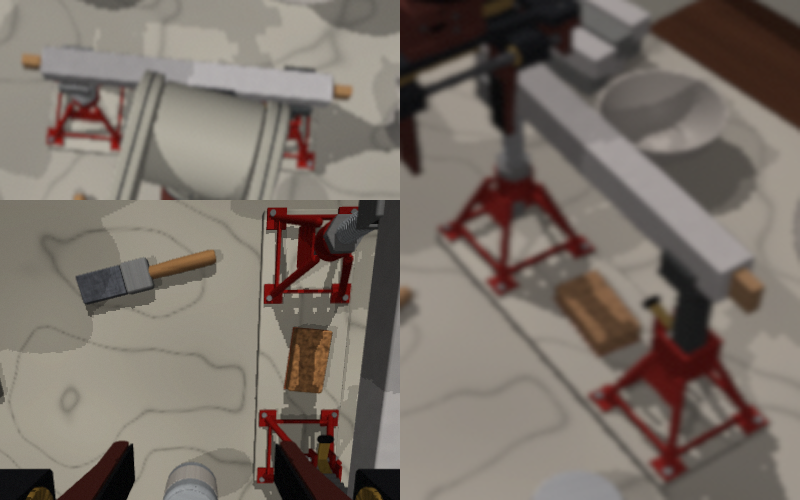

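The picture shows the rail lying across both stands. At the column the near ear overlaps its side, around (680,265) in the composite, and nothing else has moved. I'm handing the job in.

```bash
python3 -c "
from h import *
print(ctrl.close_job())"
```

```text
the job is handed in; nothing more can be done
None
```

I pulled the column to its fourth click, pressed it back onto the pawl (about 8 N at the wrist) and laid the rail across both saddles, then handed the job in at about 36 s; the far saddle was hidden in the last side picture, so the rail's seat there rests on the top view and on the contact forces as it was lowered.

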